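# Reset a bench logger: lift off its nested tray, hold the recessed button down with a pen

### The job

The bench logger has to be reset. Lift the loose handled tray out of the logger's rim and set it down, without dropping it, upright on the free bench beside it; then take the ball pen out of its stand, reach its lower end down the round well in the logger's top and press the recessed reset button all the way in. Finish like that, gripping the pen and still holding the button down with it; leave the sample pot, funnel and dropper bottle where they are.

Things in the scene. Friction and masses are not known exactly. Their poses are not given: they have to be found in the camera images.
- logger: White box-shaped instrument 136 (x) by 116 (y) by 65 mm tall, fixed to the bench, dark display on its front (-x) face. Origin: centre of its underside, on the bench. Its flat top deck lies 55 mm above the bench inside an upstanding rim 6 mm thick and 10 mm high (65 mm above the bench); inside the rim the deck is 124 by 104 mm. The well is a round vertical hole in the deck.
- well_mouth (a point): Centre of the well's mouth, at deck height (55 mm above the bench), 28 mm to +x and 20 mm to -y of the logger's centre in its own frame. The well is 22 mm in diameter with a 3 mm chamfer and runs straight down. The tray hides it at the start.
- button_top (a point): Centre of the flat top of the reset button, a grey disc 17 mm in diameter on the well's axis, 29 mm below the mouth (26 mm above the bench) when not pressed.
- reset_button (a joint): Travel of the reset button, m: 0 = up, 0.006 = all the way down against its stop. Sprung: about 1.6 N to start it, 4 N at the stop; it springs back when let go.
- tray_grip (a point): Centre of the tray's handle bar, 56 mm above the tray's underside, over its middle; tray axes (x long side, z up). Loose grey tray 120 by 98 by 26 mm, 0.11 to 0.22 kg, resting on the logger's deck in its rim (2 to 4 mm play), turned with it to 0.02 rad. The bar is 88 mm long in x, 10 mm thick in y, 16 mm high, on a post at each end, free beneath and to both sides, its top 38 mm above the tray's walls.
- pen_stand: Aluminium block 56 by 56 by 40 mm on a 70 by 70 mm dark foot plate, fixed to the bench, left or right of the logger. Origin: centre of its underside. One hole, 12 mm in diameter and 34 mm deep, in the middle of its top. The bench between the robot and the stand, and between the robot and the pot, is free.
- pen_mid (a point): Centre of the dark ball pen, half-way along. Pen 142 mm long, 10.4 mm in diameter, 14 g, round; its own y axis runs along it, upward. It stands upright in the stand, its top 148 mm and its foot 6 mm above the bench, 108 mm showing above the block.
- pen_foot (a point): Centre of the pen's lower end, 71 mm from its middle; this end presses the button.
- pot_mid (a point): Bystander: white sample pot with a white lid, 54 mm in diameter, 68 mm high; the point is half-way up.
- funnel_mid (a point): Bystander: white funnel standing on its wide rim, stem up, 69 mm in diameter, 78 mm high; the point is half-way up.
- dropper_mid (a point): Bystander: amber dropper bottle, 36 mm in diameter, 101 mm high; the point is half-way up.

How it is judged:
By the outcome, as a careful person would: the job done as asked, in the order asked, and still so for the second after the job is handed in, while the arm keeps its last pose, push and grip.
It also fails if it takes over 67 s, if anything falls off the work surface, if the arm or the gripper's body presses on something with over 40 N, if the wrist force passes 120 N, or if a joint passes its speed limit or range.

### The arm

A 6-joint arm with a two-finger parallel gripper is mounted at the origin on a cart in front of the work surface, level with it; the furniture and walls round the work are solid. World frame = base frame: x ahead of the robot, y to its left, z up, the work surface at z = 0. Lengths are in m, angles in degrees, forces in N, time in s.
With the tool pointing down it reaches from about 0.275 to 0.975 m from the base axis. Payload 8.4 kg.
Tool frame: the origin (TCP) lies between the finger pads; the fingertips stand 19 mm ahead of it and the grasp point (between the pads) is the TCP; z points along the fingers, y is the line along which they close (so a half turn about z gives the same grasp; the last joint's range is limited). The gripper opens to 92 mm and grips with 3 to 60 N. Pads are 20 mm wide; open, the fingers measure 128 mm over their backs; the gripper's body (75 mm by 189 mm) begins 69 mm behind the grasp point.
Start: joints at [-72.158, 20.225, 93.587, -0, 66.188, -0.138], TCP at [0.193, -0.594, 0.234] pointing down, gripper open.
Joint ranges: [-150.9, 150.9], [-52.94, 120.26], [3.33, 152.33], [-74.26, 254.26], [0, 154.13], [-172.89, 172.89]. Speed limits (degrees/s): [127.2, 127.2, 159.86, 180, 180, 180].

### API

Orientations are given as [roll, pitch, yaw] about the fixed x, y, z axes, in that order (R = Rz(yaw) Ry(pitch) Rx(roll)).
In Python, from station import env gives the robot as it stands.
- The arm moves only by the tool move_arm, never from a script. Its arguments are lists of equal length, an entry for each row: "offset": the shift along the world's x, y, z in m, a list of three; "yaw": the turn about the world's z in degrees. A call has 1 to 12 rows; each row shifts and turns the commanded pose from where the row before left it; what a row does not reach is not made up. A row lasts 1/10 s, in which the tool goes at most 50 mm and 8.59 degrees, less where a joint would pass 70% of its speed; a pose out of reach is approached as far as the arm can. A call is refused whole if a number of a shift passes 0.05 or a number of a turn 8.59, either way. A call with a gripper value outside its range is refused whole. "gripper" is the gripper command: -1 is fully open, 1 is shut, values between are in proportion, set as the call begins (left out, the last holds). The fingers move at their own pace and stop on an object; the grip force is fixed at half the most. Time passes only in rows, so rows that do not move let the fingers close. It gives the time, the measured TCP pose, the force, the opening and the grip force at its end, in the units of the state.
- env.get_state(): the state, without advancing time (a new reading comes with each control period).
- env.capture(name): name is "side" or "top"; returns the picture (384x512x3 uint8, red, green, blue); there is no depth.
- env.camera_params(name): a dict with "K" (3x3 intrinsics, pixels), "rvec" (rotation vector, rad) and "tvec" (3), from world to camera coordinates, as OpenCV has them. Camera axes: x right, y down, z forward; pixel columns grow to the right and rows downward; lengths in m; the calibration is good to about 2 mm. A picture is of the moment at which its call begins. camera_params takes no time and is no camera call.
- env.sign_off(): hands the job in; it is judged then, once.
The state is a dict: "time_s": time; "joint_positions": joint angles; "qd": joint speeds; "joint_efforts": joint torques, N m; "tcp_pos": TCP position; "orientation": TCP orientation; "force": force on the tool from outside, world axes, zero at the start; "ft_torque": the same for the moment, N m; "opening": finger opening in m; "gripper_force": force on a finger pad.
Only numpy, scipy, OpenCV 4.12 (cv2) and the standard library are available. Lean on these libraries where they do the work, as an engineer would, in place of code of your own. Each camera call takes 0.05 s, during which the arm holds its last target. There are 200 camera calls.

## Working session

There is one attempt and no reset: what is moved stays moved. The work goes in short steps, Python scripts to look and compute and a tool call to move; the robot and the scene stay as the last step left them, time stands still between calls to the robot, and variables do not carry over. Pictures are saved under pics/ and viewed, at most 10 in all, crops included, and the job is handed in when it is done.

Besides the shell and the picture viewer there is one more tool, called as name([rows], argument=value, ...), one row to a line, values as JSON. move_arm: Moves the arm, as the interface text tells. Its arguments: {"type":"object","properties":{"offset":{"type":"array"},"yaw":{"type":"array"},"gripper":{"type":"number"}},"required":["offset","yaw"]}

```bash
mkdir -p pics; ls; cat > h.py <<'E'
import cv2,numpy as np
from station import env
def P(n):
    p=env.camera_params(n);R=cv2.Rodrigues(np.array(p["rvec"],float))[0]
    return np.array(p["K"],float),R,np.array(p["tvec"],float).ravel()
def ray(n,uv,z):
    K,R,t=P(n);c=-R.T@t;d=R.T@np.linalg.solve(K,[uv[0],uv[1],1.]);return c+d*(z-c[2])/d[2]
def proj(n,X):
    K,R,t=P(n);q=K@(R@np.array(X,float)+t);return q[:2]/q[2]
def tri(u1,u2):
    M=[np.c_[P(n)[0]@np.c_[P(n)[1],P(n)[2]]] for n in("side","top")]
    X=cv2.triangulatePoints(M[0],M[1],np.array(u1,float),np.array(u2,float));return (X[:3]/X[3]).ravel()
def snap(n,f):
    im=env.capture(n);cv2.imwrite("pics/"+f,im[...,::-1]);return im
E
python3 - <<'E'
from h import *
for n in("side","top"):
    snap(n,n+"0.png");K,R,t=P(n);print(n,K[0],-R.T@t,R[2])
E
```

```text
pics
side [407.38213337   0.         257.97339   ] [0.21730547 0.67454672 0.69166571] [ 0.43551894 -0.68180831 -0.58775903]
top [371.35896374   0.         256.62808436] [0.49027766 0.01380571 0.93250223] [ 0.17837733 -0.0076929  -0.98393208]
```

View pics/top0.png

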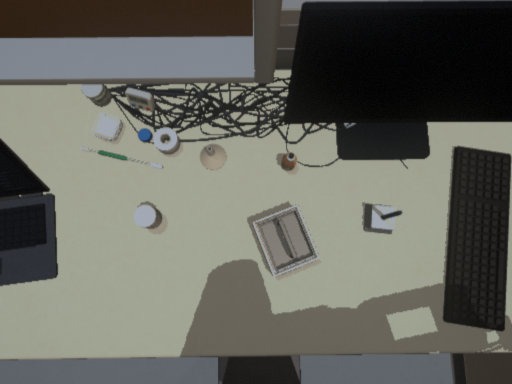

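View pics/side0.png

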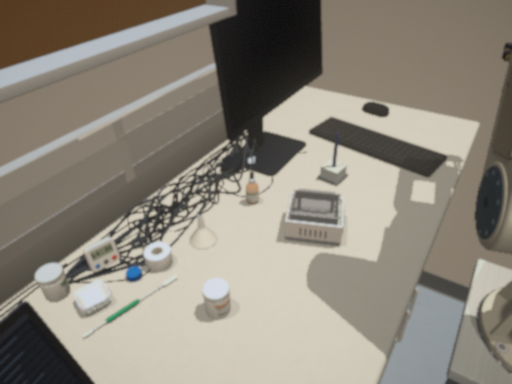

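Top view: logger with tray at about (285,240), pen stand (381,217), pot (147,216), funnel (212,155), dropper (289,160); free bench lies left of the logger around (215,240). Side view: logger (315,217), stand (333,173), with the pen up to (335,142).

```bash
python3 - <<'E'
from h import *
t=cv2.imread("pics/top0.png");s=cv2.imread("pics/side0.png")
a=cv2.resize(t[195:285,240:420],None,fx=4,fy=4,interpolation=cv2.INTER_CUBIC)
b=cv2.resize(s[130:250,270:360],None,fx=4,fy=4,interpolation=cv2.INTER_CUBIC)[:,:360]
c=np.zeros((480,720),np.uint8)
cv2.imwrite("pics/a.png",a);cv2.imwrite("pics/b.png",b)
for n,uv,z in[("pot",(147,216),.068),("fun",(212,155),.03),("drop",(290,157),.1),("logger",(285,240),.065),("stand",(381,217),.04)]: print(n,ray("top",uv,z))
E
```

```text
pot [0.57822306 0.26303479 0.068     ]
fun [0.73347369 0.11767203 0.03      ]
drop [ 0.70803327 -0.07064098  0.1       ]
logger [ 0.51937661 -0.05715205  0.065     ]
stand [ 0.57246726 -0.29208079  0.04      ]
```

View pics/a.png

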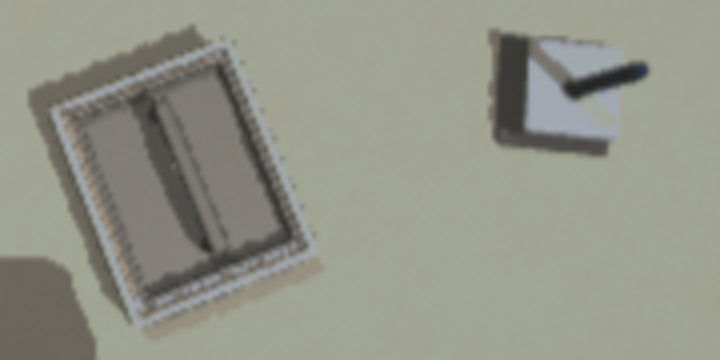

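View pics/b.png

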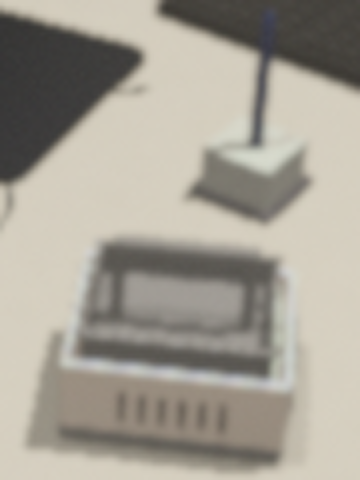

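The crops show the rim's outer corners at (228,42), (53,110), (135,325) and (315,250) of crop a. The bar runs (160,92) to (220,250), and the pen from its base at (572,90) to its top at (643,70). In the side crop the pen runs from its top at (268,15) to its base at (258,140).

```bash
python3 - <<'E'
from h import *
f=lambda u,v:(240+u/4-.375,195+v/4-.375)
g=lambda u,v:(270+u/4-.375,130+v/4-.375)
C=np.array([ray("top",f(*p),.065) for p in[(228,42),(53,110),(135,325),(315,250)]])
print(C,C.mean(0))
for i in range(4):
    d=C[(i+1)%4]-C[i];print(np.hypot(*d[:2]),np.degrees(np.arctan2(d[1],d[0])))
B=[ray("top",f(*p),.118) for p in[(160,92),(220,250)]];print("bar",B,(B[0]+B[1])/2,np.degrees(np.arctan2(*(B[0]-B[1])[1::-1])))
print("penbase",ray("top",f(572,90),.04),ray("side",g(258,140),.04),"top",ray("top",f(643,70),.146),ray("side",g(268,12),.148))
S=[ray("top",f(*p),.04) for p in[(527,38),(619,45),(617,138),(525,130)]];print(np.mean(S,0),S)
print(tri(g(268,12),f(643,70)))
E
```

```text
[[ 0.60031063 -0.08656835  0.065     ]
 [ 0.56150194  0.01677267  0.065     ]
 [ 0.43889851 -0.02866312  0.065     ]
 [ 0.4795782  -0.13284246  0.065     ]] [ 0.52007232 -0.05782531  0.065     ]
0.1103878633595482 110.5831665982651
0.1307517168718099 -159.66572305630106
0.11183993697901247 -68.67047235262484
0.12929660434925092 20.970738678480505
bar [array([ 0.56636605, -0.04223559,  0.118     ]), array([ 0.48082693, -0.07264908,  0.118     ])] [ 0.52359649 -0.05744234  0.118     ] 19.572875343228137
penbase [ 0.57212266 -0.29598359  0.04      ] [ 0.57342211 -0.3044965   0.04      ] top [ 0.5726374 -0.2978381  0.146    ] [ 0.5746697  -0.29988016  0.148     ]
[ 0.57363553 -0.29608868  0.04      ] [array([ 0.60395971, -0.27092694,  0.04      ]), array([ 0.59908602, -0.32649159,  0.04      ]), array([ 0.5430537 , -0.32092196,  0.04      ]), array([ 0.54844268, -0.26601424,  0.04      ])]
[ 0.57272438 -0.29595494  0.15029595]
```

```bash
python3 -c "
from h import *
s=env.get_state();print(s)"
```

```text
{'time_s': 0.1, 'joint_positions': array([-7.21584630e+01,  2.02569593e+01,  9.36212278e+01, -3.87769878e-04,
        6.61885804e+01, -1.37804988e-01]), 'qd': array([ 0.05593444, -0.05840724, -0.10381925, -0.03462834, -0.12218409,
       -0.0776395 ]), 'joint_efforts': array([ 1.20680786e-03, -5.94904804e+01, -3.34929013e+01,  6.98681432e-02,
        1.82057871e-02,  2.19643717e-06]), 'tcp_pos': array([ 0.19279689, -0.59411078,  0.23298254]), 'orientation': array([-1.79933232e+02,  1.93993230e-04,  1.79794988e+01]), 'force': array([-0.07955528,  0.83910024, -0.84933428]), 'ft_torque': array([0.02242874, 0.00741227, 0.03039808]), 'gripper_force': 0.0, 'opening': 0.09145375864459457}
```

move_arm([
  [0.0137,0.0224,0],
  [0.0137,0.0224,0],
  [0.0137,0.0224,0],
  [0.0137,0.0224,0],
  [0.0137,0.0224,0],
  [0.0137,0.0224,0],
  [0.0137,0.0224,0],
  [0.0137,0.0224,0],
  [0.0137,0.0224,0],
  [0.0137,0.0224,0],
  [0.0137,0.0224,0],
  [0.0137,0.0224,0],
], yaw=[0.2,0.2,0.2,0.2,0.2,0.2,0.2,0.2,0.2,0.2,0.2,0.1], gripper=-1)

```text
time_s: 1.3
tcp_pos: [0.3576, -0.3246, 0.2334]
orientation: [-180.0, 0.0, 20.3]
force: [0.1, 0.2, 0.3]
opening: 0.0923
gripper_force: 0.0
```

move_arm([
  [0.0137,0.0224,0],
  [0.0137,0.0224,0],
  [0.0137,0.0224,0],
  [0.0137,0.0224,0],
  [0.0137,0.0224,0],
  [0.0137,0.0224,0],
  [0.0137,0.0224,0],
  [0.0137,0.0224,0],
  [0.0137,0.0224,0],
  [0.0137,0.0224,0],
  [0.0137,0.0224,0],
  [0.0137,0.0224,0],
], yaw=[0,0,0,0,0,0,0,0,0,0,0,0])

```text
time_s: 2.5
tcp_pos: [0.522, -0.0559, 0.2333]
orientation: [-180.0, 0.0, 20.3]
force: [-0.1, -0.1, 1.0]
opening: 0.0917
gripper_force: 0.0
```

move_arm([
  [0,0,0],
  [0,0,0],
  [0,0,0],
], yaw=[0,0,0])

```text
time_s: 2.8
tcp_pos: [0.5211, -0.0575, 0.2334]
orientation: [-180.0, 0.0, 20.3]
force: [0.0, -0.2, 0.5]
opening: 0.092
gripper_force: 0.0
```

move_arm([
  [0,0,-0.015],
  [0,0,-0.015],
  [0,0,-0.015],
  [0,0,-0.015],
  [0,0,-0.015],
  [0,0,-0.015],
  [0,0,-0.015],
  [0,0,-0.01],
  [0,0,-0.006],
  [0,0,0],
  [0,0,0],
], yaw=[0,0,0,0,0,0,0,0,0,0,0])

```text
time_s: 3.9
tcp_pos: [0.522, -0.0571, 0.113]
orientation: [180.0, -0.0, 20.3]
force: [0.8, -0.6, -0.3]
opening: 0.092
gripper_force: 0.0
```

```bash
python3 - <<'E'
from h import *
s=snap("side","s1.png")
cv2.imwrite("pics/s1c.png",cv2.resize(s[110:260,250:400,::-1],None,fx=4,fy=4,interpolation=cv2.INTER_CUBIC))
E
```

```text
(no output)
```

View pics/s1c.png

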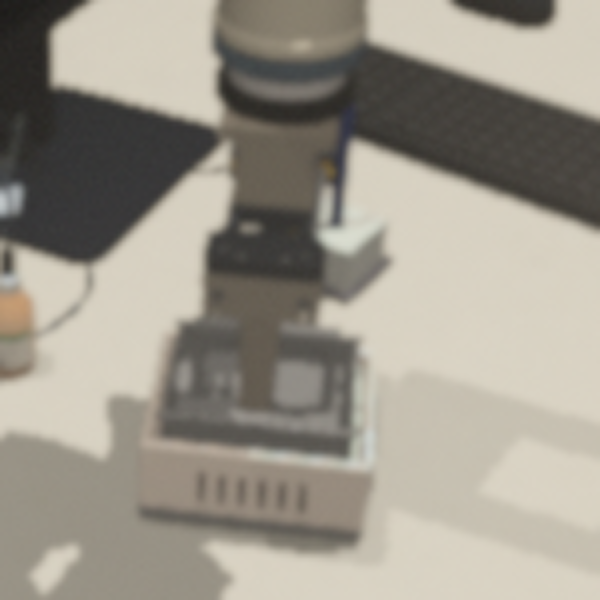

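The fingers straddle the bar at its middle, around (258,360), and the logger and pen are undisturbed. I'll close, then lift.

move_arm([
  [0,0,0],
  [0,0,0],
  [0,0,0],
  [0,0,0],
  [0,0,0],
  [0,0,0],
  [0,0,0],
  [0,0,0],
  [0,0,0],
  [0,0,0],
  [0,0,0],
  [0,0,0],
], yaw=[0,0,0,0,0,0,0,0,0,0,0,0], gripper=1)

```text
time_s: 5.15
tcp_pos: [0.5217, -0.0569, 0.1125]
orientation: [180.0, 0.0, 20.3]
force: [1.2, -0.4, -0.5]
opening: 0.0098
gripper_force: 30.0
```

move_arm([
  [0,0,0.003],
  [0,0,0.005],
  [0,0,0.008],
  [0,0,0.008],
  [0,0,0.008],
  [0,0,0.008],
  [0,0,0.008],
  [0,0,0.008],
  [0,0,0.006],
  [0,0,0.003],
  [0,0,0],
  [0,0,0],
], yaw=[0,0,0,0,0,0,0,0,0,0,0,0])

```text
time_s: 6.35
tcp_pos: [0.5216, -0.0568, 0.1774]
orientation: [-180.0, 0.0, 20.3]
force: [1.0, 1.1, -1.6]
opening: 0.0094
gripper_force: 30.0
```

move_arm([
  [-0.001,0.005,0],
  [-0.002,0.01,0],
  [-0.003,0.015,0],
  [-0.004,0.02,0],
  [-0.004,0.022,0],
  [-0.004,0.022,0],
  [-0.004,0.022,0],
  [-0.004,0.022,0],
  [-0.004,0.02,0],
  [-0.003,0.014,0],
  [-0.002,0.007,0],
  [0,0.003,0],
], yaw=[0,0,0,0,0,0,0,0,0,0,0,0])

```text
time_s: 7.55
tcp_pos: [0.4863, 0.1259, 0.1775]
orientation: [180.0, 0.0, 20.4]
force: [0.1, -0.2, -2.2]
opening: 0.0097
gripper_force: 30.0
```

move_arm([
  [0,0,-0.005],
  [0,0,-0.01],
  [0,0,-0.015],
  [0,0,-0.015],
  [0,0,-0.015],
  [0,0,-0.015],
  [0,0,-0.015],
  [0,0,-0.012],
  [0,0,-0.007],
  [0,0,-0.004],
  [0,0,-0.002],
  [0,0,0],
], yaw=[0,0,0,0,0,0,0,0,0,0,0,0])

```text
time_s: 8.75
tcp_pos: [0.4869, 0.1251, 0.0627]
orientation: [-180.0, -0.0, 20.3]
force: [0.5, 0.2, -3.0]
opening: 0.0096
gripper_force: 30.0
```

move_arm([
  [0,0,-0.001],
  [0,0,-0.001],
  [0,0,-0.001],
  [0,0,0],
  [0,0,0],
], yaw=[0,0,0,0,0])

```text
time_s: 9.25
tcp_pos: [0.4867, 0.1251, 0.0596]
orientation: [180.0, -0.0, 20.3]
force: [-0.4, -0.1, -2.4]
opening: 0.0096
gripper_force: 30.0
```

```bash
python3 - <<'E'
from h import *
print(env.get_state()["force"])
s=snap("side","s2.png");t=snap("top","t2.png")
a=cv2.resize(s[180:310,200:370,::-1],None,fx=3,fy=3,interpolation=cv2.INTER_CUBIC)
b=cv2.resize(t[185:285,180:330,::-1],None,fx=5,fy=5,interpolation=cv2.INTER_CUBIC)
cv2.imwrite("pics/s2c.png",a);cv2.imwrite("pics/t2c.png",b)
E
```

```text
[-0.38345075 -0.14785273 -2.3509274 ]
```

View pics/s2c.png

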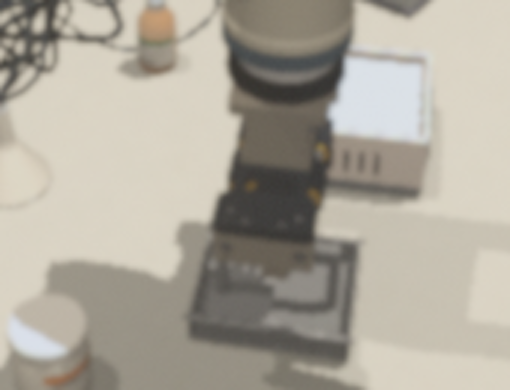

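The tray hangs level just above the bench, at about (275,290) in the crop, clear of the logger and pot. I'll lower it to contact.

move_arm([
  [0,0,-0.001],
  [0,0,-0.0005],
  [0,0,-0.0005],
  [0,0,0],
  [0,0,0],
], yaw=[0,0,0,0,0])

```text
time_s: 9.85
tcp_pos: [0.4867, 0.1251, 0.0576]
orientation: [-180.0, 0.0, 20.3]
force: [0.1, 0.1, -2.0]
opening: 0.01
gripper_force: 30.0
```

move_arm([
  [0,0,-0.0005],
  [0,0,-0.0005],
  [0,0,0],
  [0,0,0],
], yaw=[0,0,0,0])

```text
time_s: 10.25
tcp_pos: [0.4867, 0.1251, 0.0575]
orientation: [-180.0, -0.0, 20.3]
force: [-3.9, -0.8, 12.7]
opening: 0.0096
gripper_force: 30.0
```

move_arm([
  [0,0,0.0005],
  [0,0,0],
], yaw=[0,0])

```text
time_s: 10.45
tcp_pos: [0.4867, 0.1251, 0.0575]
orientation: [-180.0, -0.0, 20.3]
force: [-3.2, -0.1, 7.9]
opening: 0.0098
gripper_force: 30.0
```

move_arm([
  [0,0,0],
  [0,0,0],
  [0,0,0],
  [0,0,0],
  [0,0,0],
  [0,0,0],
  [0,0,0],
  [0,0,0],
  [0,0,0],
  [0,0,0],
], yaw=[0,0,0,0,0,0,0,0,0,0], gripper=-0.4)

```text
time_s: 11.45
tcp_pos: [0.4868, 0.1251, 0.0571]
orientation: [180.0, -0.0, 20.3]
force: [0.4, 1.1, 0.6]
opening: 0.0642
gripper_force: 0.0
```

move_arm([
  [0,0,0.005],
  [0,0,0.01],
  [0,0,0.02],
  [0,0,0.02],
  [0,0,0.02],
  [0,0,0.02],
  [0,0,0.02],
  [0,0,0.02],
  [0,0,0.02],
  [0,0,0.015],
  [0,0,0.005],
  [0,0,0],
], yaw=[0,0,0,0,0,0,0,0,0,0,0,0])

```text
time_s: 12.65
tcp_pos: [0.4871, 0.1252, 0.2331]
orientation: [180.0, -0.1, 20.3]
force: [-1.3, 0.1, 0.2]
opening: 0.0641
gripper_force: 0.0
```

move_arm([
  [0.002,-0.01,0],
  [0.004,-0.02,0],
  [0.005,-0.025,0],
  [0.005,-0.025,0],
  [0.005,-0.025,0],
  [0.005,-0.025,0],
  [0.005,-0.025,0],
  [0.005,-0.025,0],
  [0.005,-0.025,0],
  [0.005,-0.025,0],
  [0.005,-0.025,0],
  [0.005,-0.025,0],
], yaw=[0,0,0,0,0,0,0,0,0,0,0,0])

```text
time_s: 13.85
tcp_pos: [0.542, -0.1565, 0.2309]
orientation: [-179.9, 0.1, 20.3]
force: [0.3, -0.3, 0.0]
opening: 0.0642
gripper_force: 0.0
```

move_arm([
  [0.005,-0.025,0],
  [0.005,-0.025,0],
  [0.005,-0.025,0],
  [0.005,-0.025,0],
  [0.005,-0.02,0],
  [0.003,-0.014,0],
  [0.002,-0.007,0],
  [0,0,0],
  [0,0,0],
], yaw=[0,0,0,0,0,0,0,0,0])

```text
time_s: 14.75
tcp_pos: [0.5725, -0.2952, 0.2319]
orientation: [-180.0, 0.0, 20.3]
force: [-0.4, -0.5, -0.6]
opening: 0.0645
gripper_force: 0.0
```

```bash
python3 - <<'E'
from h import *
print(env.get_state()["tcp_pos"])
s=snap("side","s3.png");t=snap("top","t3.png")
a=cv2.resize(s[100:230,270:420,::-1],None,fx=3,fy=3,interpolation=cv2.INTER_CUBIC)
b=cv2.resize(t[195:295,170:320,::-1],None,fx=5,fy=5,interpolation=cv2.INTER_CUBIC)
cv2.imwrite("pics/t3c.png",b)
c=cv2.resize(s[110:310,220:370,::-1],None,fx=3,fy=3,interpolation=cv2.INTER_CUBIC);cv2.imwrite("pics/s3c.png",c)
E
```

```text
[ 0.57254173 -0.29523895  0.23188691]
```

View pics/t3c.png

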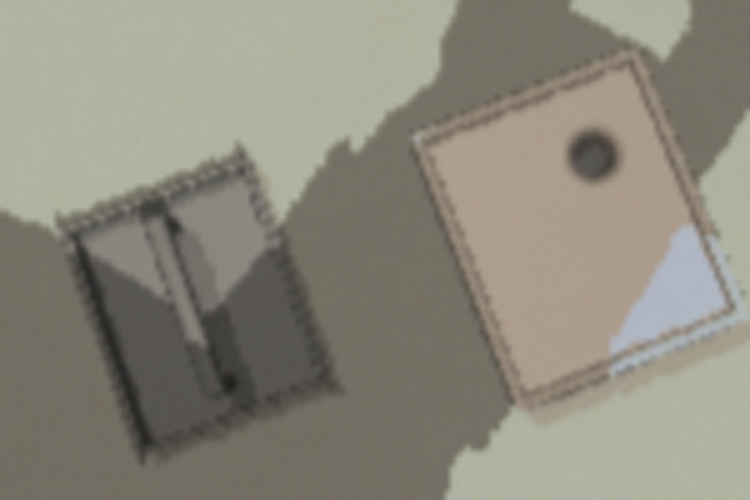

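View pics/s3c.png

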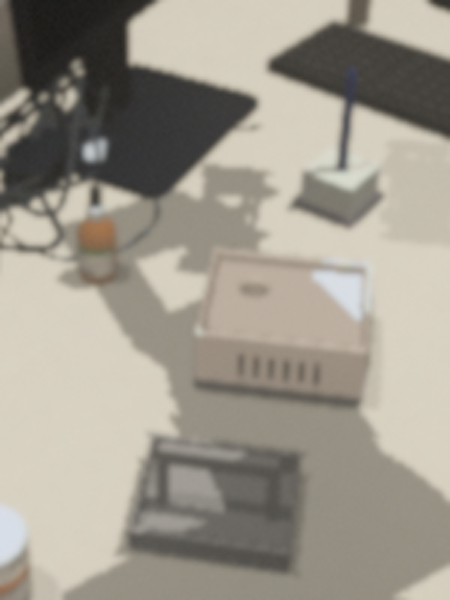

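The top view shows the tray standing upright at (200,300) and the well at (593,155) of the crop. The side view shows the pen at (343,165)-(350,70) with a fingertip in line above it at (358,10).

```bash
python3 - <<'E'
from h import *
t=cv2.imread("pics/t3.png");s=cv2.imread("pics/s3.png")
w=(170+593/5-.4,195+155/5-.4);print("well",ray("top",w,.055),ray("side",(220+255/3-.33,110+289/3-.33),.055))
C=np.mean([ray("top",(170+u/5-.4,195+v/5-.4),.065) for u,v in[(638,50),(412,137),(522,405),(745,310)]],0)
a=np.radians(20.3);print("logger",C,"pred well",C[:2]+[28e-3*np.cos(a)+20e-3*np.sin(a),28e-3*np.sin(a)-20e-3*np.cos(a)])
# pen: dark pixels in side view, line fit
m=(cv2.cvtColor(s,cv2.COLOR_BGR2GRAY)<100)
for r in range(134,166,4):
    c=np.where(m[r,325:350])[0]+325
    print(r,c, end=' ')
for z in(.045,.095,.146):print(z,proj("side",(.573,-.296,z)))
E
```

```text
well [ 0.55322192 -0.06636149  0.055     ] [ 0.55179287 -0.065612    0.055     ]
logger [ 0.52090055 -0.05816401  0.065     ] pred well [ 0.55410016 -0.06720759]
134 [325 326 327 328 329 330 331 332 333 334 335 336 337 338 339 340 341 342
 343 344 345 346 347 348 349] 138 [325 326 327 328 329 330 331 332 333 334 335 336 337 338 339 340 341 342
 343 344 345 346 347 348 349] 142 [334 335 336 337 338 339 340 341 342 343 344 345 346 347 348 349] 146 [336 345 346 347 348 349] 150 [335] 154 [335] 158 [334] 162 [334] 0.045 [333.25891291 164.56731806]
0.095 [334.85305008 149.81206109]
0.146 [336.56393901 133.97615544]
```

The pen and well estimates agree in both views. I'll descend and grip.

move_arm([
  [0,-0.0005,-0.01],
  [0,0,-0.015],
  [0,0,-0.015],
  [0,0,-0.015],
  [0,0,-0.015],
  [0,0,-0.015],
  [0,0,-0.015],
  [0,0,-0.015],
  [0,0,-0.012],
  [0,0,-0.01],
  [0,0,0],
  [0,0,0],
], yaw=[0,0,0,0,0,0,0,0,0,0,0,0])

```text
time_s: 16.05
tcp_pos: [0.5729, -0.2965, 0.0952]
orientation: [180.0, -0.0, 20.3]
force: [0.8, -0.4, -0.3]
opening: 0.0642
gripper_force: 0.0
```

move_arm([
  [0,0,0],
  [0,0,0],
  [0,0,0],
  [0,0,0],
  [0,0,0],
  [0,0,0],
  [0,0,0],
  [0,0,0],
  [0,0,0],
  [0,0,0],
  [0,0,0],
  [0,0,0],
], yaw=[0,0,0,0,0,0,0,0,0,0,0,0], gripper=1)

```text
time_s: 17.25
tcp_pos: [0.5727, -0.2964, 0.0951]
orientation: [-180.0, 0.0, 20.3]
force: [0.0, -0.3, 0.8]
opening: 0.01
gripper_force: 30.0
```

move_arm([
  [0,0,0.004],
  [0,0,0.008],
  [0,0,0.01],
  [0,0,0.01],
  [0,0,0.01],
  [0,0,0.01],
  [0,0,0.01],
  [0,0,0.01],
  [0,0,0.01],
  [0,0,0.006],
  [0,0,0.002],
  [0,0,0],
], yaw=[0,0,0,0,0,0,0,0,0,0,0,0])

```text
time_s: 18.45
tcp_pos: [0.5727, -0.2964, 0.1852]
orientation: [180.0, -0.0, 20.3]
force: [-0.6, -0.1, -0.8]
opening: 0.0099
gripper_force: 30.0
```

move_arm([
  [0,0.008,0],
  [-0.001,0.018,0],
  [-0.002,0.024,0],
  [-0.002,0.025,0],
  [-0.003,0.025,0],
  [-0.003,0.025,0],
  [-0.003,0.025,0],
  [-0.002,0.025,0],
  [-0.002,0.024,0],
  [-0.001,0.018,0],
  [-0.001,0.01,0],
  [0,0.003,0],
], yaw=[0,0,0,0,0,0,0,0,0,0,0,0])

```text
time_s: 19.65
tcp_pos: [0.5522, -0.0648, 0.1849]
orientation: [-180.0, 0.0, 20.4]
force: [-0.0, 0.7, -0.0]
opening: 0.01
gripper_force: 30.0
```

move_arm([
  [0,0,-0.005],
  [0,0,-0.005],
  [0,0,-0.004],
  [0,0,0],
  [0,0,0],
], yaw=[0,0,0,0,0])

```text
time_s: 20.15
tcp_pos: [0.5526, -0.0668, 0.1708]
orientation: [-180.0, 0.0, 20.2]
force: [-1.1, 0.7, -0.2]
opening: 0.01
gripper_force: 30.0
```

```bash
python3 - <<'E'
from h import *
p=env.get_state()["tcp_pos"];print(p)
s=snap("side","s4.png")
cv2.imwrite("pics/s4c.png",cv2.resize(s[110:230,260:360,::-1],None,fx=5,fy=5,interpolation=cv2.INTER_CUBIC))
f=p-[0,0,.089];g=lambda q:(q-[260,110])*5+2
print("foot exp",g(proj("side",f)),"well",g(proj("side",(.553,-.0665,.055))),"tcp",g(proj("side",p)))
E
```

```text
[ 0.55259192 -0.0668143   0.17076867]
foot exp [227.69614646 437.79007557] well [223.98695388 480.31985209] tcp [237.31044333 286.6158722 ]
```

View pics/s4c.png

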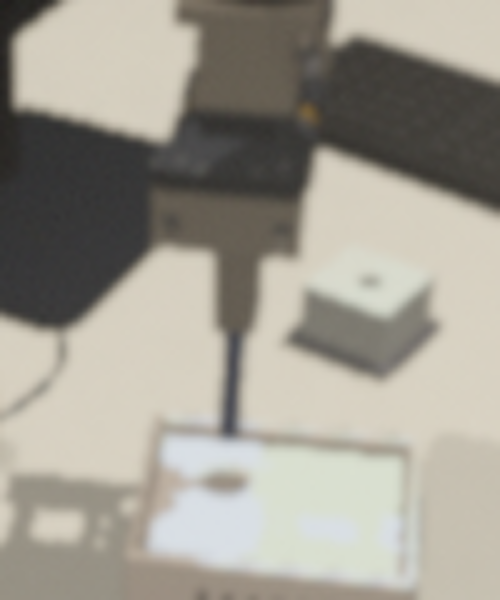

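The pen's foot shows at (230,435), in line above the well at (224,481), within about 1 mm. I'll descend.

move_arm([
  [0,0,-0.004],
  [0,0,-0.006],
  [0,0,-0.006],
  [0,0,-0.006],
  [0,0,-0.006],
  [0,0,-0.006],
  [0,0,-0.006],
  [0,0,-0.005],
  [0,0,-0.004],
  [0,0,-0.002],
  [0,0,0],
  [0,0,0],
], yaw=[0,0,0,0,0,0,0,0,0,0,0,0])

```text
time_s: 21.4
tcp_pos: [0.5528, -0.0664, 0.1202]
orientation: [180.0, -0.0, 20.3]
force: [-0.7, -0.2, -0.2]
opening: 0.0099
gripper_force: 30.0
```

move_arm([
  [0,0,-0.002],
  [0,0,-0.002],
  [0,0,-0.001],
  [0,0,0],
  [0,0,0],
  [0,0,0],
], yaw=[0,0,0,0,0,0])

```text
time_s: 22.0
tcp_pos: [0.5527, -0.0664, 0.1151]
orientation: [-180.0, 0.0, 20.3]
force: [0.1, 0.3, 0.0]
opening: 0.01
gripper_force: 30.0
```

move_arm([
  [0,0,-0.001],
  [0,0,-0.001],
  [0,0,-0.001],
  [0,0,0],
  [0,0,0],
  [0,0,0],
], yaw=[0,0,0,0,0,0])

```text
time_s: 22.6
tcp_pos: [0.5528, -0.0664, 0.1122]
orientation: [180.0, -0.0, 20.3]
force: [-0.0, 0.0, 3.1]
opening: 0.01
gripper_force: 30.0
```

Contact at about the expected height. I'll press to the stop.

move_arm([
  [0,0,-0.001],
  [0,0,-0.001],
  [0,0,0],
  [0,0,0],
  [0,0,0],
], yaw=[0,0,0,0,0])

```text
time_s: 23.1
tcp_pos: [0.5528, -0.0664, 0.1101]
orientation: [180.0, -0.0, 20.3]
force: [-1.2, 1.0, 3.1]
opening: 0.01
gripper_force: 30.0
```

move_arm([
  [0,0,-0.0005],
  [0,0,-0.0005],
  [0,0,0],
  [0,0,0],
  [0,0,0],
], yaw=[0,0,0,0,0])

```text
time_s: 23.6
tcp_pos: [0.5528, -0.0664, 0.1091]
orientation: [180.0, -0.0, 20.3]
force: [0.0, 0.5, 3.9]
opening: 0.01
gripper_force: 30.0
```

move_arm([
  [0,0,-0.0005],
  [0,0,0],
  [0,0,0],
  [0,0,0],
], yaw=[0,0,0,0])

```text
time_s: 24.0
tcp_pos: [0.5529, -0.0664, 0.1089]
orientation: [180.0, -0.0, 20.3]
force: [-1.3, -0.2, 6.7]
opening: 0.0098
gripper_force: 30.0
```

move_arm([
  [0,0,-0.0005],
  [0,0,0],
  [0,0,0],
  [0,0,0],
  [0,0,0],
  [0,0,0],
], yaw=[0,0,0,0,0,0])

```text
time_s: 24.6
tcp_pos: [0.553, -0.0664, 0.1088]
orientation: [180.0, -0.0, 20.3]
force: [-1.3, 0.5, 11.3]
opening: 0.0101
gripper_force: 30.0
```

move_arm([
  [0,0,0],
  [0,0,0],
  [0,0,0],
  [0,0,0],
  [0,0,0],
  [0,0,0],
], yaw=[0,0,0,0,0,0])

```text
time_s: 25.2
tcp_pos: [0.553, -0.0664, 0.1088]
orientation: [180.0, -0.0, 20.3]
force: [-2.8, 0.5, 11.3]
opening: 0.0099
gripper_force: 30.0
```

The force holds steady at 11 N, well above the 4 N at the stop, and the travel is about 6 mm. I'm handing in.

```bash
python3 -c "
from h import *
print(env.sign_off())"
```

```text
the job is handed in; nothing more can be done
None
```

I handed the job in at about 25 s: the tray stands upright on the bench to the left of the logger, and the gripped pen is holding the reset button down at its stop with a steady 11 N; the pot, funnel and dropper bottle were not touched.

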